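# Open the fume extractor's damper by three clicks

## Robot

A 6-joint arm with a two-finger parallel gripper is mounted at the origin on the work surface. World frame = base frame: x ahead of the robot, y to its left, z up, the work surface at z = 0. Lengths are in m, angles in rad, forces in N, time in s.
With the tool pointing down it reaches from about 0.4 to 0.925 m from the base axis. Payload 3.4 kg.
Tool frame: the origin (TCP) lies at the very end of the fingers, on their centre line; the grasp point (between the pads) lies 19 mm behind it (ctrl.tcp_to_grasp is the distance from the TCP to the grasp point, in m); z points along the fingers, y is the line along which they close (so a half turn about z gives the same grasp; the last joint's range is limited). The gripper opens to 85 mm and grips with 20 to 120 N. Pads are 22 mm wide; open, the fingers measure 114 mm over their backs; the gripper's body (76 mm by 85 mm) begins 54 mm behind the grasp point. The pads swing forward as they close: fully open they stand 13 mm farther back than shut.
Start: joints at [-1.399, 0.307, 1.506, -0, 1.328, -0.073], TCP at [0.139, -0.558, 0.231] pointing down, gripper open.
Joint ranges: [-3.12, 3.12], [-1.05, 2.28], [0.14, 2.33], [-1.42, 4.57], [0.1, 2.73], [-2.68, 2.68]. Speed limits (rad/s): [2.57, 2.57, 3.14, 3.14, 3.14, 3.14].

## Interface

Orientations are given as a unit quaternion [w, x, y, z].
In Python, from workcell import ctrl gives the robot as it stands.
- The arm moves only by the shell command python3 -m creep 'ROWS'. ROWS is JSON, a list of rows, each a list of 5 numbers: the shift along the tool's x, y, z in m, then the turn about the tool's z in degrees, then the closure, from 0 (fully open) to 1 (shut). A call has exactly 10 rows; each row is the pose to reach, as a shift and turn from the pose commanded when the call began, along the tool's axes at that moment; what a row does not reach only later rows make up. A row lasts 1/12 s, in which the tool goes at most 41.7 mm and 7.16 degrees, less where a joint would pass 70% of its speed; a pose out of reach is approached as far as the arm can. A call with a gripper value outside its range is refused whole. The fingers move at their own pace and stop on an object; the grip force is fixed at half the most. Time passes only in rows, so rows that repeat a pose let the fingers close, or fill a call up. It gives the time, the measured TCP pose, the force, the opening and the grip force at its end, in the units of the state.
- ctrl.get_state(): the state, without advancing time (a new reading comes with each control period).
- ctrl.read_camera(name): name is "scene" or "top"; returns a dict with "img" (384x512x3 uint8, red, green, blue), "mtx" (3x3 intrinsics, pixels), "k1" (the pictures are not rectified: a ray, as slopes to the right and down, at radius r is drawn at 1 + k1 r^2 times it, then the intrinsics apply), "pose" (4x4, takes a point from camera to world coordinates). Camera axes: x right, y down, z forward; pixel columns grow to the right and rows downward; lengths in m; the calibration is good to about 2 mm. A picture is of the moment at which its call begins. There is no depth.
- ctrl.sign_off(): hands the job in; it is judged then, once.
The state is a dict: "time": time; "qpos": joint angles; "qvel": joint speeds; "tau": joint torques, N m; "eef_pos": TCP position; "ee_rot": TCP orientation; "force": force on the tool from outside, world axes, zero at the start; "torque": the same for the moment, N m; "opening": opening from 0.0 (shut) to 1.0 (fully open); "grasp_force": force on a finger pad.
Only numpy, scipy, OpenCV 4.12 (cv2) and the standard library are available. Lean on these libraries where they do the work, as an engineer would, in place of code of your own. Each camera call takes 0.05 s, during which the arm holds its last target. There are 200 camera calls.

## Task

Before airbrushing starts, open the damper on the bench fume extractor by exactly three clicks from the notch it now stands in: turn its notched lever counter-clockwise as seen from above, one notch at a time, letting it come to rest for a moment in each notch. Then let go. Leave the similar un-notched lever of the air-line box as it is.

Things in the scene. Friction and masses are not known exactly. Their poses are not given: they have to be found in the camera images.
- damper_lever (a joint): Flat steel lever, 14 mm wide, turning level over the fan-shaped notched quadrant on the fume extractor. Rad, growing counter-clockwise from above (opening). Seven notches 0.244 rad (14 degrees) apart: 0 to 1.466; it starts at rest in one of the first three. About 4 N at the post takes it over a ridge; it then snaps into the next notch, no farther; left free it stays in its notch.
- thumb_post (a point): Top centre of the round upright steel post at the lever's free end, to pinch or push: 16 mm in diameter, 42 mm tall above the lever bar. This point is 56 mm above the extractor's top and 110 mm from the pivot axis; one click moves it 27 mm along its arc. Nothing else on the extractor's top is within 80 mm of the post but the lever bar and the flat quadrant (6 mm).
- quadrant_pivot (a point): Point on the lever's upright pivot axis at the height of the extractor's top, 100 mm above the table. A dark hub, 30 mm in diameter and 22 mm high, stands there. The extractor is a grey box 220 x 210 x 100 mm, black grille in front; at 0.733 rad the lever points to that front. A printed wedge on top thickens the opening way.
- valve_post (a point): Top centre of the similar steel post, 16 mm in diameter, on the lever of the air-line box: a smaller grey box, 170 x 150 x 80 mm, with three brass outlets in front, and a plain round plate without notches on top. This point is 132 mm above the table, 85 mm from that lever's pivot. The lever turns easily and stays where left; not to be moved.

How it is judged:
By the outcome, as a careful person would: the job done as asked, in the order asked, and still so for the second after the job is handed in, with the robot touching nothing.
It also fails if it takes over 35 s, if anything falls off the work surface, if the arm or the gripper's body presses on something with over 40 N, if the wrist force passes 120 N, or if a joint passes its speed limit or range.

## Working session

There is one attempt and no reset: what is moved stays moved. The work goes in short steps, Python scripts to look and compute and a shell command to move; the robot and the scene stay as the last step left them, time stands still between calls to the robot, and variables do not carry over. Pictures are saved under pics/ and viewed, at most 10 in all, crops included, and the job is handed in when it is done.

```bash
mkdir -p pics; ls
cat > h.py <<'E'
import numpy as np,cv2
from workcell import ctrl
def ray(c,u,v):
    K=np.array(c["mtx"],float);k=c["k1"];T=np.array(c["pose"])
    d=np.array([(u-K[0,2])/K[0,0],(v-K[1,2])/K[1,1]]);s=d.copy()
    for _ in range(30): s=d/(1+k*(s@s))
    return T[:3,3],T[:3,:3]@np.array([s[0],s[1],1.])
def onz(c,u,v,z):
    o,d=ray(c,u,v);return o+d*(z-o[2])/d[2]
def proj(c,p):
    K=np.array(c["mtx"],float);T=np.array(c["pose"])
    q=T[:3,:3].T@(np.array(p)-T[:3,3]);s=q[:2]/q[2];s=s*(1+c["k1"]*(s@s))
    return K[0,0]*s[0]+K[0,2],K[1,1]*s[1]+K[1,2]
E
python3 - <<'E'
from h import *
for n in("scene","top"):
    c=ctrl.read_camera(n);cv2.imwrite(f"pics/{n}1.png",cv2.cvtColor(c["img"],4));print(n,c["mtx"],c["k1"],c["pose"])
    import pickle;pickle.dump(c,open(n+"1.pkl","wb"))
s=ctrl.get_state();print(s["time"],s["eef_pos"],s["ee_rot"],s["force"])
E
```

```text
pics
scene [[397.12755867   0.         256.92199097]
 [  0.         397.12755867 196.14333956]
 [  0.           0.           1.        ]] 0.00030977326763648747 [[ 0.29369242  0.65077675 -0.7001674   1.09442793]
 [ 0.95574055 -0.21328931  0.20265158 -0.0977255 ]
 [-0.01745729 -0.72869561 -0.68461518  0.66139327]
 [ 0.          0.          0.          1.        ]]
top [[390.0644443    0.         255.74676674]
 [  0.         390.0644443  187.2794321 ]
 [  0.           0.           1.        ]] -0.06537104057268907 [[-0.0234238  -0.99094979  0.13217355  0.4598723 ]
 [-0.99953927  0.02576651  0.01604191  0.04067653]
 [-0.01930238 -0.13173689 -0.99109677  1.04609563]
 [ 0.          0.          0.          1.        ]]
0.1 [ 0.13922246 -0.5572194   0.2304621 ] [-9.50592211e-04  9.92516118e-01  1.22109984e-01 -5.37557733e-05] [0.22411562 0.50750856 1.17062004]
```

View pics/top1.png

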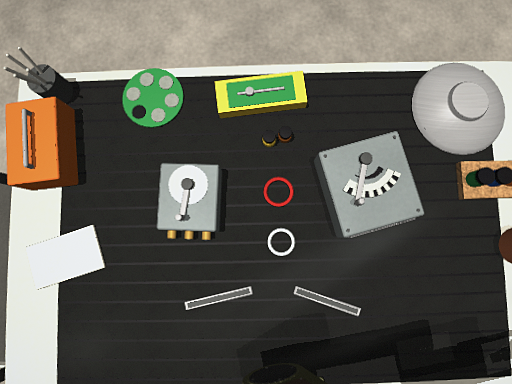

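View pics/scene1.png

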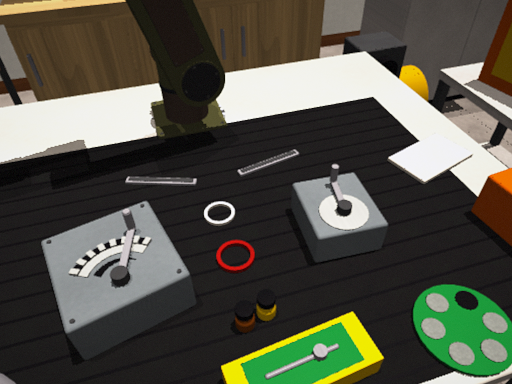

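The top view shows the extractor's hub at about (366,158) and its post at (361,201). The air-line box is at (188,190). In the scene view the post is at (127,215) and the hub at (120,275). I'll zoom in on the extractor.

Run:
```python
from h import *;import pickle
t=pickle.load(open("top1.pkl","rb"));s=pickle.load(open("scene1.pkl","rb"))
a=cv2.resize(t["img"][125:245,310:430],(600,600),interpolation=cv2.INTER_CUBIC)[:, :400+200]
b=cv2.resize(s["img"][195:315,60:180],(600,600),interpolation=cv2.INTER_CUBIC)
im=np.hstack([a[:,:], b[:, :]]);im=cv2.resize(im,(800,400))
cv2.imwrite("pics/z1.png",cv2.cvtColor(im,4))
```

```text
(no output)
```

View pics/z1.png

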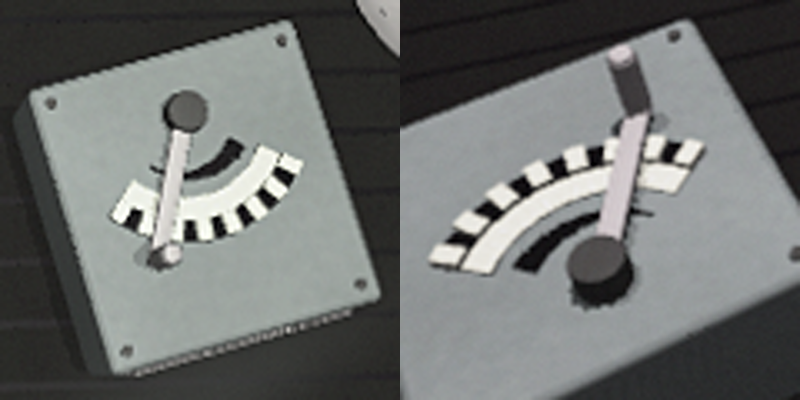

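The zoom shows the post top at crop (171,253), which is (361.3,200.9) in top, and at (622,53), which is (126.6,210.9) in scene. The hub top is at (365.8,158) in top and (120.3,273.5) in scene. The lever is one or two notches from the clockwise end. Four corner screws are visible, and the wedge thickens towards the right (counter-clockwise).

Run:
```python
from h import *;import pickle
t=pickle.load(open("top1.pkl","rb"));s=pickle.load(open("scene1.pkl","rb"))
def tri(a,b):
    o1,d1=ray(t,*a);o2,d2=ray(s,*b);k=np.linalg.lstsq(np.c_[d1,-d2],o2-o1,rcond=None)[0]
    p,q=o1+d1*k[0],o2+d2*k[1];return (p+q)/2,np.linalg.norm(p-q)
print("post",tri((361.3,200.9),(126.6,210.9)),onz(t,361.3,200.9,.156),onz(s,126.6,210.9,.156))
print("hub",tri((365.8,158),(120.3,273.5)),onz(t,365.8,158,.122),onz(s,120.3,273.5,.122))
P=(onz(t,361.3,200.9,.156)+onz(s,126.6,210.9,.156))/2;H=(onz(t,365.8,158,.122)+onz(s,120.3,273.5,.122))/2
sc=[onz(t,310+x/3.3333,125+y/3.3333,.1) for x,y in((126,351),(361,284),(51,103),(281,41))]
f=sc[0]+sc[1]-sc[2]-sc[3];r=sc[1]+sc[3]-sc[0]-sc[2]
fa=np.arctan2(f[1],f[0]);ra=np.arctan2(r[1],r[0])-np.pi/2
print("front",fa,ra%(2*np.pi)-2*np.pi, "sizes",np.hypot(*f[:2])/2,np.hypot(*r[:2])/2)
l=P-H;la=np.arctan2(l[1],l[0]);print("arm",np.hypot(*l[:2]),la)
for a in(fa,ra):
    q=(la-a+.733+np.pi)%(2*np.pi)-np.pi;print("q",q,q/.2443)
st=ctrl.get_state();print(st["qpos"],st["eef_pos"])
print("valve",onz(t,180,217,.132))
# arc by image-free geometry
f0=.5*(np.arctan2(f[1],f[0])+np.arctan2(-r[0],r[1])) 
print(f0)
```

```text
post (array([ 0.54090115, -0.1844051 ,  0.15591911]), np.float64(0.003065847782496263)) [ 0.5408193  -0.18596238  0.156     ] [ 0.54150031 -0.18284533  0.156     ]
hub (array([ 0.6481319 , -0.21053676,  0.11905967]), np.float64(0.0039068345201022665)) [ 0.64750762 -0.21175412  0.122     ] [ 0.65107785 -0.20794905  0.122     ]
front -2.896679216452915 -2.898599714429829 sizes 0.18946531367035804 0.18048929800144764
arm 0.11108697722233644 2.9104609265743497
q 0.2569548358476794 1.051800392335978
q 0.2588753338245908 1.0596616202398315
[-1.39948827e+00  3.07500589e-01  1.50756848e+00 -1.49019751e-05
  1.32842775e+00 -7.35194596e-02] [ 0.13922246 -0.5572194   0.2304621 ]
valve [0.51579029 0.23558197 0.132     ]
-2.897639465441372
```

Both views agree on the post, at (0.541,-0.184,0.156), and the arm length comes out at 111 mm against the 110 mm given. The lever stands in notch 1 (0.257 rad, nominal 0.244), so the target is notch 4. I'll move above the post now.

```bash
python3 -m creep '[[0.015,-0.008,0,0,0],[0.04,-0.022,0,0,0],[0.07,-0.039,0,0,0],[0.1,-0.055,0,0,0],[0.13,-0.072,0,0,0],[0.16,-0.088,0,0,0],[0.19,-0.105,0,0,0],[0.22,-0.121,0,0,0],[0.25,-0.138,0,0,0],[0.28,-0.154,0,0,0]]'
python3 -m creep '[[0.03,-0.017,0,4,0],[0.06,-0.033,0,8,0],[0.09,-0.05,0,12,0],[0.12,-0.066,0,16,0],[0.15,-0.083,0,20,0],[0.175,-0.096,0,24,0],[0.192,-0.106,0,28,0],[0.2,-0.11,0,28,0],[0.2,-0.11,0,28,0],[0.2,-0.11,0,28,0]]'
python3 - <<'E'
from h import *
for n in("top",'scene'):
    c=ctrl.read_camera(n);cv2.imwrite(f"pics/{n}2.png",cv2.cvtColor(c["img"],4))
a,b=cv2.imread("pics/top2.png"),cv2.imread("pics/scene2.png")
cv2.imwrite("pics/z2.png",np.hstack([cv2.resize(a[100:260,290:450],(400,400)),cv2.resize(b[150:310,40:200],(400,400))]))
from scipy.spatial.transform import Rotation as R
s=ctrl.get_state();q=s["ee_rot"];M=R.from_quat([*q[1:],q[0]]).as_matrix();print(s["eef_pos"],M,s["time"])
print("shift",M.T@(np.array([.541,-.1844,.122])-s["eef_pos"]))
E
```

```text
time: 0.93
eef_pos: [0.3743, -0.3389, 0.231]
ee_rot: [-0.0, 0.993, 0.122, -0.0]
force: [1.0, -0.6, 0.1]
opening: 1.0
grasp_force: 0.0
time: 1.77
eef_pos: [0.5404, -0.1855, 0.2308]
ee_rot: [0.0, 0.993, -0.12, -0.001]
force: [0.8, -0.1, -0.2]
opening: 1.003
grasp_force: 0.0
[ 0.53987646 -0.18627221  0.23108546] [[ 9.70421250e-01 -2.41414764e-01 -1.22849355e-03]
 [-2.41415250e-01 -9.70421872e-01 -2.61440033e-04]
 [-1.12904152e-03  5.50284040e-04 -9.99999211e-01]] 1.8667
shift [ 0.00076149 -0.0021481   0.10908351]
```

View pics/z2.png

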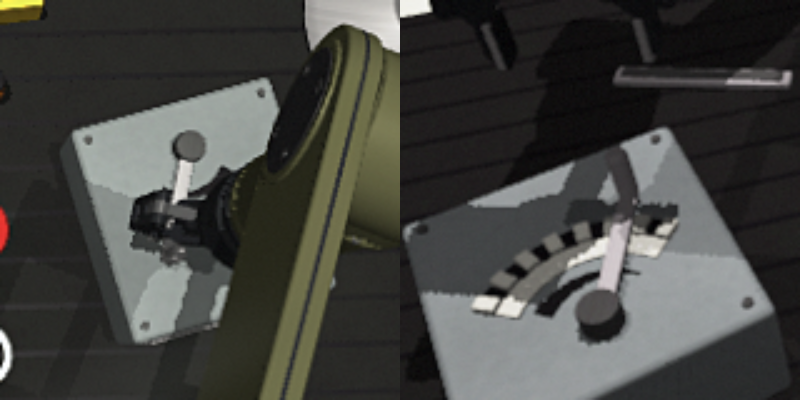

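The open fingers stand above and either side of the post, which is still in its notch; in the scene half they are at (500,40) and (645,40), with the post at (620,160). I'll go down and close.

```bash
python3 -m creep '[[0,0,0.01,0,0],[0.001,-0.001,0.025,0,0],[0.001,-0.001,0.04,0,0],[0.001,-0.001,0.055,0,0],[0.001,-0.001,0.07,0,0],[0.001,-0.001,0.085,0,0],[0.001,-0.001,0.098,0,0],[0.001,-0.001,0.108,0,0],[0.001,-0.001,0.108,0,0],[0.001,-0.001,0.108,0,0]]'
python3 -m creep '[[0,0,0,0,0.2],[0,0,0,0,0.4],[0,0,0,0,0.5],[0,0,0,0,0.6],[0,0,0,0,0.65],[0,0,0,0,0.7],[0,0,0,0,0.75],[0,0,0,0,0.8],[0,0,0,0,1],[0,0,0,0,1]]'
python3 -m creep '[[0,0,0,0,1],[0,0,0,0,1],[0,0,0,0,1],[0,0,0,0,1],[0,0,0,0,1],[0,0,0,0,1],[0,0,0,0,1],[0,0,0,0,1],[0,0,0,0,1],[0,0,0,0,1]]'
```

```text
time: 2.7
eef_pos: [0.5414, -0.1851, 0.1227]
ee_rot: [-0.0, 0.993, -0.122, -0.001]
force: [-0.4, 0.9, 1.0]
opening: 1.004
grasp_force: 0.0
time: 3.53
eef_pos: [0.5422, -0.1848, 0.1235]
ee_rot: [0.0, 0.993, -0.122, 0.0]
force: [-0.7, -0.2, 2.4]
opening: 0.166
grasp_force: 58.6
time: 4.37
eef_pos: [0.5423, -0.1847, 0.1235]
ee_rot: [0.0, 0.993, -0.122, 0.0]
force: [-1.9, 0.2, 5.8]
opening: 0.17
grasp_force: 58.9
```

It has the post (opening 0.17, about 14 mm) with almost no side force, so it is centred in its notch. First click, along the arc.

```bash
python3 -m creep '[[0.0002,0.0067,0,-3.5,1],[0.0008,0.0134,0,-7,1],[0.0018,0.02,0,-10.5,1],[0.0033,0.0266,0,-14,1],[0.0033,0.0266,0,-14,1],[0.0033,0.0266,0,-14,1],[0.0033,0.0266,0,-14,1],[0.0033,0.0266,0,-14,1],[0.0033,0.0266,0,-14,1],[0.0033,0.0266,0,-14,1]]'
python3 - <<'E'
from h import *
s=ctrl.get_state();d=s["eef_pos"][:2]-np.array([.6493,-.2099]);print(np.hypot(*d),(np.arctan2(d[1],d[0])%(2*np.pi)+2.8976-2*np.pi+.733)/.2443)
for n in("top",'scene'):
    c=ctrl.read_camera(n);cv2.imwrite(f"pics/{n}3.png",cv2.cvtColor(c["img"],4))
a,b=cv2.imread("pics/top3.png"),cv2.imread("pics/scene3.png")
cv2.imwrite("pics/z3.png",np.hstack([cv2.resize(a[100:260,290:450],(400,400)),cv2.resize(b[150:310,40:200],(400,400))]))
E
```

```text
time: 5.2
eef_pos: [0.539, -0.2112, 0.1235]
ee_rot: [-0.0, 1.0, 0.0, 0.0]
force: [-1.7, 0.9, 6.2]
opening: 0.165
grasp_force: 58.9
0.11029890304753036 2.0501267237520002
```

View pics/z3.png

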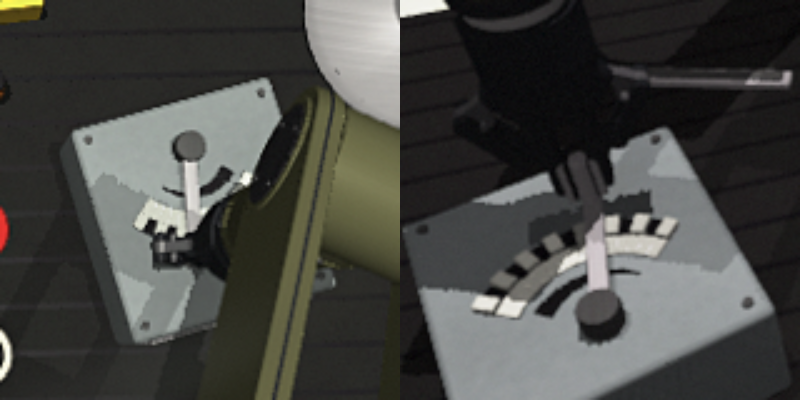

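The lever has moved one notch: the lever bar now lies straight along the image column at x≈193 in the top half, and the computed notch is 2.05. The side force is small. Clicks two and three.

```bash
for i in 1; do python3 -m creep '[[0.0002,0.0067,0,-3.5,1],[0.0008,0.0134,0,-7,1],[0.0018,0.02,0,-10.5,1],[0.0033,0.0266,0,-14,1],[0.0033,0.0266,0,-14,1],[0.0033,0.0266,0,-14,1],[0.0033,0.0266,0,-14,1],[0.0033,0.0266,0,-14,1],[0.0033,0.0266,0,-14,1],[0.0033,0.0266,0,-14,1]]'; done
python3 - <<'E'
from h import *
s=ctrl.get_state();d=s["eef_pos"][:2]-np.array([.6493,-.2099]);print(np.hypot(*d),(np.arctan2(d[1],d[0])%(2*np.pi)+2.8976-2*np.pi+.733)/.2443)
E
```

```text
time: 6.13
eef_pos: [0.5423, -0.2376, 0.1235]
ee_rot: [-0.0, 0.993, 0.122, 0.0]
force: [-1.5, 0.1, 4.9]
opening: 0.165
grasp_force: 58.9
0.11049124855794318 3.0396992795388695
```

```bash
python3 -m creep '[[0.0002,0.0067,0,-3.5,1],[0.0008,0.0134,0,-7,1],[0.0018,0.02,0,-10.5,1],[0.0033,0.0266,0,-14,1],[0.0033,0.0266,0,-14,1],[0.0033,0.0266,0,-14,1],[0.0033,0.0266,0,-14,1],[0.0033,0.0266,0,-14,1],[0.0033,0.0266,0,-14,1],[0.0033,0.0266,0,-14,1]]'
python3 - <<'E'
from h import *
s=ctrl.get_state();d=s["eef_pos"][:2]-np.array([.6493,-.2099]);print(np.hypot(*d),(np.arctan2(d[1],d[0])%(2*np.pi)+2.8976-2*np.pi+.733)/.2443)
E
```

```text
time: 6.97
eef_pos: [0.5521, -0.2624, 0.1235]
ee_rot: [-0.0, 0.97, 0.242, 0.0]
force: [-2.6, 0.7, 5.4]
opening: 0.171
grasp_force: 59.0
0.11051695845984519 4.0297152153667195
```

Notch 4 is reached. I'll release, rise, and back off so the camera has a clear view.

```bash
python3 -m creep '[[0,0,0,0,0.7],[0,0,0,0,0.5],[0,0,0,0,0.3],[0,0,0,0,0.1],[0,0,0,0,0],[0,0,0,0,0],[0,0,0,0,0],[0,0,0,0,0],[0,0,0,0,0],[0,0,0,0,0]]'
python3 -m creep '[[0,0,-0.01,0,0],[0,0,-0.025,0,0],[0,0,-0.04,0,0],[0,0,-0.055,0,0],[0,0,-0.07,0,0],[0,0,-0.085,0,0],[0,0,-0.1,0,0],[0,0,-0.11,0,0],[0,0,-0.11,0,0],[0,0,-0.11,0,0]]'
python3 - <<'E'
from h import *
from scipy.spatial.transform import Rotation as R
s=ctrl.get_state();q=s["ee_rot"];M=R.from_quat([*q[1:],q[0]]).as_matrix();print(s["eef_pos"])
print("shift to park",M.T@(np.array([.32,-.42,.231])-s["eef_pos"]))
E
```

```text
time: 7.8
eef_pos: [0.552, -0.2629, 0.1233]
ee_rot: [0.0, 0.97, 0.242, 0.0]
force: [0.4, -1.2, -0.1]
opening: 1.003
grasp_force: 0.0
time: 8.63
eef_pos: [0.5523, -0.263, 0.2341]
ee_rot: [0.001, 0.97, 0.242, 0.001]
force: [-0.6, 0.9, 0.1]
opening: 0.998
grasp_force: 0.0
[ 0.55228034 -0.26303931  0.23413272]
shift to park [-0.27879612  0.02940919  0.00290729]
```

```bash
python3 -m creep '[[-0.015,0.002,0,0,0],[-0.045,0.005,0,0,0],[-0.08,0.009,0,0,0],[-0.115,0.012,0,0,0],[-0.15,0.016,0,0,0],[-0.185,0.02,0,0,0],[-0.22,0.023,0,0,0],[-0.25,0.026,0,0,0],[-0.27,0.029,0,0,0],[-0.28,0.029,0,0,0]]'
python3 -m creep '[[0,0,0,0,0],[0,0,0,0,0],[0,0,0,0,0],[0,0,0,0,0],[0,0,0,0,0],[0,0,0,0,0],[0,0,0,0,0],[0,0,0,0,0],[0,0,0,0,0],[0,0,0,0,0]]'
python3 - <<'E'
from h import *
for n in("top",'scene'):
    c=ctrl.read_camera(n);cv2.imwrite(f"pics/{n}4.png",cv2.cvtColor(c["img"],4))
a,b=cv2.imread("pics/top4.png"),cv2.imread("pics/scene4.png")
cv2.imwrite("pics/z4.png",np.hstack([cv2.resize(a[125:245,310:430],(400,400),interpolation=2),cv2.resize(b[195:315,60:180],(400,400),interpolation=2)]))
o=cv2.imread("pics/top1.png");print("valve diff",np.abs(o[160:245,150:230].astype(int)-a[160:245,150:230]).mean(), ctrl.get_state()["time"])
E
```

```text
time: 9.47
eef_pos: [0.3149, -0.421, 0.2321]
ee_rot: [-0.001, 0.971, 0.241, -0.001]
force: [-0.1, 0.3, -0.5]
opening: 1.003
grasp_force: 0.0
time: 10.3
eef_pos: [0.3186, -0.42, 0.2333]
ee_rot: [0.0, 0.97, 0.242, -0.0]
force: [-0.2, 0.1, 0.7]
opening: 1.002
grasp_force: 0.0
valve diff 0.8616176470588235 10.4
```

View pics/z4.png

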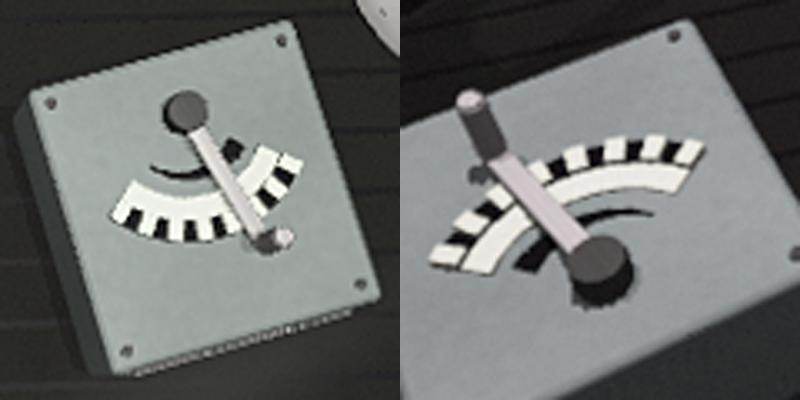

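The lever now has four dark notches behind it, at crop (130–220, 225), and two ahead, at (270,187) and (285,172). That is notch 4; it started with one behind, so it has moved three clicks. The valve box looks the same as before.

```bash
python3 -c "
from workcell import ctrl
print(ctrl.sign_off())"
```

```text
the job is handed in; nothing more can be done
None
```

The damper is open by exactly three clicks, from notch 1 to notch 4 (numbering from 0), with about half a second's rest in each notch; the lever was let go, the air-line lever was not touched, and the job was handed in at 10.4 s.

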